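# Pack the left and right knee cutting guides into their own sides of the case

## Robot

A 6-joint arm with a two-finger parallel gripper is mounted at the origin on the work surface. World frame = base frame: x ahead of the robot, y to its left, z up, the work surface at z = 0. Lengths are in m, angles in rad, forces in N, time in s.
With the tool pointing down it reaches from about 0.225 to 0.875 m from the base axis. Payload 3.4 kg.
Tool frame: the origin (TCP) lies on the centre line of the jaws, within the pads' length; the fingertips stand 17 mm ahead of it and the grasp point (between the pads) lies 2 mm behind it; z points along the fingers, y is the direction in which the jaws open and shut (so a half turn about z gives the same grasp; the last joint's range is limited). The gripper opens to 85 mm and grips with 20 to 120 N. Pads are 22 mm wide; open, the fingers measure 114 mm over their backs; the gripper's body (76 mm by 85 mm) begins 54 mm behind the grasp point. The pads swing forward as they close: fully open they stand 13 mm farther back than shut.
Start: joints at [1.176, 0.276, 1.505, -0, 1.361, -0.121], TCP at [0.155, 0.554, 0.248] pointing down, gripper open.
Joint ranges: [-2.89, 2.89], [-0.75, 2.08], [0.22, 2.7], [-1.18, 4.32], [0.11, 2.71], [-2.7, 2.7]. Speed limits (rad/s): [2.57, 2.57, 3.14, 3.14, 3.14, 3.14].

## Interface

Orientations are given as [roll, pitch, yaw] about the fixed x, y, z axes, in that order (R = Rz(yaw) Ry(pitch) Rx(roll)).
In Python, from bench import get_obs, cams, manip gives the robot as it stands. The module is installed in compiled form; this text tells all that it offers.
- The arm moves only by the tool arm_command, never from a script. Its argument "commands" is a list of rows, each a list of 5 numbers: the shift along the tool's x, y, z in mm, then the turn about the tool's z in degrees, then the closure, from -1 (fully open) to 1 (shut). A call has 1 to 12 rows; each row is the pose to reach, as a shift and turn from the pose commanded when the call began, along the tool's axes at that moment; what a row does not reach only later rows make up. A row lasts 1/10 s, in which the tool goes at most 50 mm and 8.59 degrees, less where a joint would pass 70% of its speed; a pose out of reach is approached as far as the arm can. A call with a gripper value outside its range is refused whole. The fingers move at their own pace and stop on an object; "force" is the grip in N (left out, the last holds). Time passes only in rows, so rows that repeat a pose let the fingers close. It gives the time, the measured TCP pose, the force and the opening at its end, in the units of the state.
- get_obs(): the state, without advancing time (a new reading comes with each control period).
- cams.snapshot(name): name is "scene" or "top" or "wrist"; returns (picture, depth): 420x560x3 uint8, red, green, blue; 420x560 float32, m along the optical axis (not along the pixel's ray), 0 where there is no reading.
- cams.get_calibration(name): a dict with "fx", "fy", "cx", "cy" (pixels), "pose" (4x4, takes a point from camera to world coordinates); the wrist camera has in their place "tool_from_camera" (4x4, takes a point from camera to tool coordinates, whose origin is the TCP and whose axes are the flange's). Camera axes: x right, y down, z forward; pixel columns grow to the right and rows downward; lengths in m; the calibration is good to about 2 mm. A picture is of the moment at which its call begins: read the wrist's pose just before it. get_calibration takes no time and is no camera call.
- manip.job_done(): hands the job in, once; it reports no verdict.
The state is a dict: "clock": time; "joint_positions": joint angles; "qvel": joint speeds; "joint_torque": joint torques, N m; "tool_pos": TCP position; "ee_rot": TCP orientation; "wrist_force": force on the tool from outside, world axes, zero at the start; "moment": the same for the moment, N m; "gripper_width": finger opening in m.
Only numpy, scipy, OpenCV 4.12 (cv2) and the standard library are available. Lean on these libraries where they do the work, as an engineer would, in place of code of your own. Each camera call takes 0.05 s, during which the arm holds its last target. There are 200 camera calls.

## Task

Put the left-hand cutting guide in the left bay of the violet case and the right-hand one in the right bay (left and right as seen from the robot), each lying flat with its gold face up and its stem towards the robot, its head slid squarely up against the padded stop at the far end of the bay. One guide lies on its face and has to be turned over: turn it in the hand, setting it down and regripping as needed, and do not drop it or let it topple. Leave the other things where they are.

Things in the scene. Friction and masses are not known exactly. Their poses are not given: they have to be found in the camera images.
- left_guide: Left-hand tibial cutting guide (about 0.2 kg): an L of satin steel 82 mm long, 24 mm thick. Stem 58 mm long, 20 mm wide, running square into the head: a bar 24 mm along the stem's line by 64 mm across, flush with one side of the stem, its wing reaching 44 mm past the other. Working face coated gold; back bare grey, hollowed 7 mm deep in mid-wing. Origin and axes: those of its grip point.
- left_guide_grip (a point): Point on the left guide's stem: on the centreline, half-way through the thickness, 32 mm from the stem's free end, 50 mm from the head's end face. x runs along the stem to the head, z out of the gold face, y towards the wing: gold face up and stem towards you, the wing reaches left. Starts gold face up. Balance point about 20 mm along x, 12 mm along y from here.
- left_guide_head (a point): Centre of the flat end face of the left guide's head, half-way through the thickness: 50 mm along x and 22 mm along +y from its grip point; same axes.
- right_guide: Right-hand tibial cutting guide: the exact mirror image of the left one, same sizes, mass and colours. It starts gold face down on the counter. It stands steadily on the flat end face of its head (64 x 24 mm) with the stem up. Origin and axes: those of its grip point.
- right_guide_grip (a point): Point on the right guide's stem: on the centreline, half-way through the thickness, 32 mm from the stem's free end, 50 mm from the head's end face. x runs along the stem to the head, z out of the gold face, y away from the wing: gold face up and stem towards you, the wing reaches right. Balance point about 20 mm along x, 12 mm along -y from here.
- right_guide_head (a point): Centre of the flat end face of the right guide's head, half-way through the thickness: 50 mm along x and 22 mm along -y from its grip point; same axes.
- case: Fixed open violet case base, 168 x 282 mm, walls 40 mm high and 4 mm thick. Origin under its middle, x away from the robot, y to the left. Two rectangular side bays, each 115 mm wide, 152 mm from near wall to stop, floor 8 mm above the counter; between them a 36 mm wide channel with a rod clipped in it, its walls as high as the outer ones.
- left_stop (a point): Padded stop in the left bay: middle of its near face, midway across the bay and 12 mm above the bay's floor (the height of the centre of a guide lying flat). x points along the bay into the stop (away from the robot), y left, z up. The stop is a fixed grey silicone pad 8 mm thick, 30 mm high and as wide as the bay, at its far end.
- right_stop (a point): Padded stop in the right bay (on the robot's right): the same point with the same axes.
- spacer: Bystander: symmetrical T-shaped spacer block of plain steel without gold, 80 x 60 x 16 mm; origin under its middle.
- speculum: Bystander: polished nasal speculum, about 150 x 55 x 13 mm, lying on its side; origin near its joint.
- chuck_key: Bystander: matte titanium T-handled chuck key, 84 x 70 x 16 mm; origin under the middle of its shaft.
- gallipot: Bystander: steel gallipot (small bowl), 80 mm across and 45 mm high; origin under its centre.
- tape_roll: Bystander: roll of cream indicator tape lying flat, 100 mm across and 19 mm high; origin under its centre.
- lubricant: Bystander: clear bottle of instrument lubricant, 52 mm across and 150 mm high; origin under its centre.
- tip_guards: Bystander: open white divided box for tip guards, 150 x 100 x 45 mm; origin under its centre.

How it is judged:
At the end, for the whole second after the job is handed in: Each guide lies at rest flat on the floor of its own bay (left guide in the left bay, right guide in the right bay), gold face up within 7 degrees, stem towards the robot and parallel to the bay within 7 degrees, the centre of its head's end face within 6 mm of the padded stop (x of left_guide_head in the frame of left_stop between -0.006 and 0.004 m and y of left_guide_head in the frame of left_stop between -0.035 and 0.035 m and z of left_guide_head in the frame of left_stop between -0.006 and 0.006 m and angle between each of left_guide_grip, right_guide_grip's own z axis and vertical below 0.12 rad and angle between the x axis of left_guide_grip and the x axis of left_stop, either way round below 0.12 rad and linear speed of each of left_guide, right_guide below 0.02 m/s and x of right_guide_head in the frame of right_stop between -0.006 and 0.004 m and y of right_guide_head in the frame of right_stop between -0.035 and 0.035 m and z of right_guide_head in the frame of right_stop between -0.006 and 0.006 m and angle between the x axis of right_guide_grip and the x axis of right_stop, either way round below 0.12 rad); the robot touches nothing.
It fails at once if a guide is dropped (let go of and falling faster than 0.6 m/s, a drop of about 2 cm) or topples over freely ((contact force between the fingers and left_guide below 0.05 N and (linear speed of left_guide above 0.6 m/s or angular speed of left_guide above 11 rad/s)) or (contact force between the fingers and right_guide below 0.05 N and (linear speed of right_guide above 0.6 m/s or angular speed of right_guide above 11 rad/s))).
It fails at once if any of the other things on the counter (spacer block, speculum, chuck key, gallipot, tape roll, bottle, tip guard box) is moved by more than 2 cm (distance of any of spacer, speculum, chuck_key, gallipot, tape_roll, lubricant, tip_guards from where it was at the start of the episode above 0.02 m).
It also fails if it takes over 72 s, if anything falls off the work surface, if the arm or the gripper's body presses on something with over 40 N, if the wrist force passes 120 N, or if a joint passes its speed limit or range.

## Working session

There is one attempt and no reset: what is moved stays moved. The work goes in short steps, Python scripts to look and compute and a tool call to move; the robot and the scene stay as the last step left them, time stands still between calls to the robot, and variables do not carry over. Pictures are saved under pics/ and viewed, about 8 in all and at most 12, crops included, and the job is handed in when it is done.

Besides the shell and the picture viewer there is one more tool, called after "Request:" in YAML: its name, and indented under it one key for each argument. arm_command: Moves the arm, as the interface text tells. Its arguments: {"type":"object","properties":{"commands":{"type":"array"},"force":{"type":"number"}},"required":["commands"]}

```bash
mkdir -p pics; cat > h.py <<'E'
import numpy as np, cv2
from scipy.spatial.transform import Rotation as Ro
from bench import get_obs, cams, manip
def snap(n):
    o=get_obs(); im,d=cams.snapshot(n); c=cams.get_calibration(n)
    if n=="wrist":
        T=np.eye(4); T[:3,:3]=Ro.from_euler('xyz',o['ee_rot']).as_matrix(); T[:3,3]=o['tool_pos']
        c['pose']=T@np.array(c['tool_from_camera'])
    return im,d,c
def world(d,c,uv=None):
    v,u=np.mgrid[:d.shape[0],:d.shape[1]]
    P=np.stack([(u-c['cx'])/c['fx']*d,(v-c['cy'])/c['fy']*d,d,np.ones_like(d)],-1)@np.array(c['pose']).T
    return P[...,:3]
def ray(uv,c,z):
    p=np.array(c['pose']); uv=np.atleast_2d(uv).astype(float)
    r=np.c_[(uv[:,0]-c['cx'])/c['fx'],(uv[:,1]-c['cy'])/c['fy'],np.ones(len(uv))]@p[:3,:3].T
    return p[:3,3]+r*((z-p[2,3])/r[:,2])[:,None]
def save(n,im): cv2.imwrite('pics/'+n,cv2.cvtColor(im,cv2.COLOR_RGB2BGR))
E
python3 - <<'E'
from h import *
np.set_printoptions(precision=3,suppress=True)
o=get_obs(); print({k:np.round(v,3) for k,v in o.items()})
for n in("top","scene"):
    im,d,c=snap(n); save(n+'0.png',im); np.savez(n+'0.npz',im=im,d=d); print(n,c)
print(cams.get_calibration("wrist"))
E
```

```text
{'clock': np.float64(0.0), 'joint_positions': array([ 1.176,  0.277,  1.506, -0.   ,  1.361, -0.121]), 'qvel': array([ 0.001,  0.001, -0.002,  0.001,  0.002,  0.001]), 'joint_torque': array([  0.   , -41.677, -24.58 ,  -0.   ,   0.011,   0.   ]), 'tool_pos': array([0.155, 0.553, 0.247]), 'ee_rot': array([-3.14 , -0.   ,  2.868]), 'wrist_force': array([-0.025,  0.722, -0.183]), 'moment': array([ 0.006,  0.016, -0.02 ]), 'gripper_width': np.float64(0.086)}
top {'fx': 395.7029945969133, 'fy': 395.7029945969133, 'cx': 273.4018952001606, 'cy': 209.58239011062378, 'pose': array([[-0.014, -0.986,  0.166,  0.367],
       [-1.   ,  0.017,  0.015,  0.02 ],
       [-0.017, -0.165, -0.986,  1.24 ],
       [ 0.   ,  0.   ,  0.   ,  1.   ]])}
scene {'fx': 381.85658126231516, 'fy': 381.85658126231516, 'cx': 276.36577032836885, 'cy': 214.02754609839207, 'pose': array([[ 0.854,  0.267, -0.447,  1.046],
       [ 0.52 , -0.459,  0.72 , -0.728],
       [-0.013, -0.847, -0.531,  0.617],
       [ 0.   ,  0.   ,  0.   ,  1.   ]])}
{'fx': 340.19328198427377, 'fy': 340.19328198427377, 'cx': 275.38168207238056, 'cy': 210.4459535306503, 'tool_from_camera': array([[ 0.001, -0.961, -0.275,  0.071],
       [ 1.   ,  0.001, -0.001, -0.002],
       [ 0.001, -0.275,  0.961, -0.126],
       [ 0.   ,  0.   ,  0.   ,  1.   ]])}
```

View pics/top0.png

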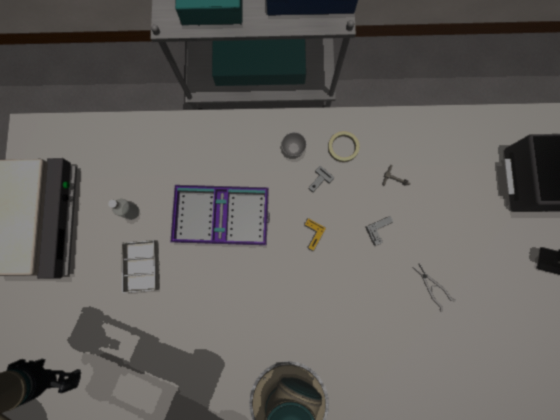

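View pics/scene0.png

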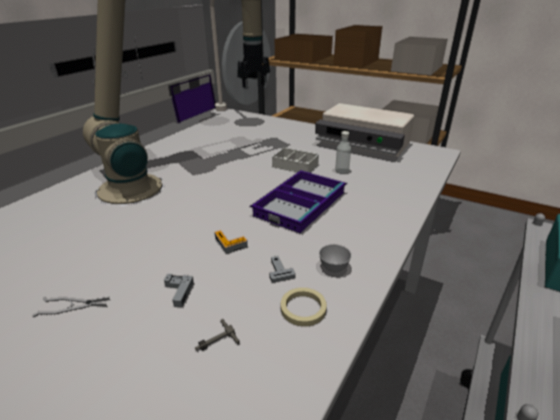

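```bash
python3 - <<'E'
from h import *
np.set_printoptions(precision=3,suppress=True)
f=np.load('top0.npz'); im,d=f['im'],f['d']; c=cams.get_calibration('top')
W=world(d,c); print(W[235,315],W[230,378],W[216,190],W[260,345],W[217,172],W[180,320])
H=cv2.cvtColor(im,cv2.COLOR_RGB2HSV)
gold=cv2.inRange(H,(10,130,90),(30,255,255)); vio=cv2.inRange(H,(120,120,30),(150,255,255))
for n,m,z in(('gold',gold,.024),('vio',vio,.04)):
    v,u=np.nonzero(m); p=ray(np.c_[u,v],c,z); print(n,len(u),p.mean(0),cv2.minAreaRect((p[:,:2]*1000).astype(np.float32)))
# tall points map near the grey guide
for n,(r0,r1,c0,c1) in(('grey',(210,250,362,398)),('goldD',(212,255,298,330))):
    w=W[r0:r1,c0:c1].reshape(-1,3); w=w[w[:,2]>.012]; print(n,len(w),w.mean(0),np.median(w[:,2]),cv2.minAreaRect((w[:,:2]*1000).astype(np.float32)))
save('crop.png',cv2.resize(im[120:260,160:420],None,fx=3,fy=3,interpolation=cv2.INTER_CUBIC))
E
```

```text
[ 0.489 -0.089  0.025] [ 0.505 -0.289 -0.001] [0.558 0.303 0.006] [ 0.413 -0.182 -0.004] [0.551 0.351 0.036] [ 0.664 -0.111  0.018]
gold 230 [ 0.499 -0.089  0.024] ((492.82708740234375, -75.60856628417969), (59.073997497558594, 78.81553649902344), 61.821067810058594)
vio 875 [0.555 0.22  0.04 ] ((557.0805053710938, 204.4876251220703), (286.0563049316406, 172.8283233642578), 87.3812255859375)
grey 292 [ 0.504 -0.279  0.041] 0.020938600075779967 ((442.5577392578125, -158.4605255126953), (63.93584060668945, 387.1373596191406), 22.9691219329834)
goldD 292 [ 0.496 -0.087  0.039] 0.022450154843027592 ((442.07269287109375, -49.999778747558594), (63.43027114868164, 197.8928680419922), 62.20810317993164)
```

View pics/crop.png

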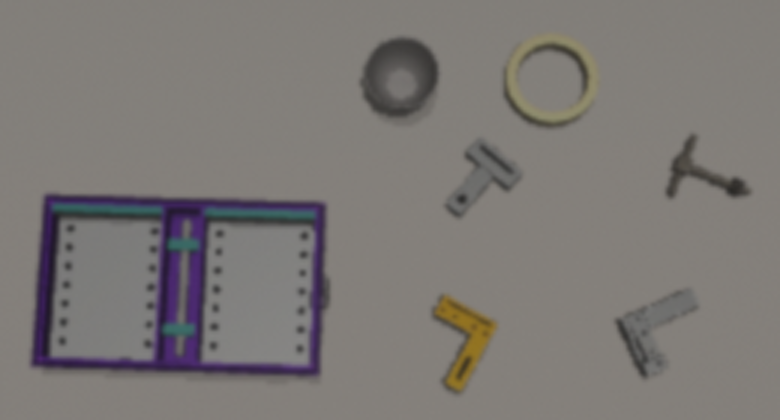

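Case is centred near (0.557, 0.205) with yaw about −2.6°. The gold left guide is at about (0.49, −0.085), and the grey L (crop 620–695, 290–375) is the right guide, face down, with its stem pointing right. I'll move over the left guide for a closer look.

Request:
arm_command:
  commands:
    - [-484,-522,0,11,-1]
    - [-484,-522,0,11,-1]
    - [-484,-522,0,11,-1]
    - [-484,-522,0,11,-1]
    - [-484,-522,0,11,-1]
    - [-484,-522,0,11,-1]
    - [-484,-522,0,11,-1]
    - [-484,-522,0,11,-1]
    - [-484,-522,0,11,-1]
    - [-484,-522,0,11,-1]
    - [-484,-522,0,11,-1]
    - [-484,-522,0,11,-1]

```text
clock: 1.3
tool_pos: [0.4295, 0.0177, 0.2482]
ee_rot: [3.141, -0.0, 2.675]
wrist_force: [0.9, 1.6, -0.1]
gripper_width: 0.0855
```

Request:
arm_command:
  commands:
    - [-89,-65,0,0,-1]
    - [-89,-65,0,0,-1]
    - [-89,-65,0,0,-1]
    - [-89,-65,0,0,-1]
    - [-89,-65,0,0,-1]

```text
clock: 1.8
tool_pos: [0.4786, -0.0774, 0.2478]
ee_rot: [3.141, -0.002, 2.676]
wrist_force: [-1.0, -0.3, 0.1]
gripper_width: 0.0857
```

```bash
cat >> h.py <<'E'
def tool():
    o=get_obs(); return np.array(o['tool_pos']),Ro.from_euler('xyz',o['ee_rot']).as_matrix(),o
def todo(tp,yaw=None):
    "shift in tool axes (mm) and turn (deg) to TCP target tp, tool-x yaw (rad)"
    p,R,o=tool(); s=R.T@(np.array(tp)-p)*1000
    t=0 if yaw is None else -np.degrees((yaw-o['ee_rot'][2]+np.pi)%(2*np.pi)-np.pi)
    print('shift mm',s.round(1),'turn deg',round(t,1),'at',p.round(4),'yaw',round(o['ee_rot'][2],4))
def hull(m,c,z):
    "contour of largest blob of mask on plane z: world polygon (mm)"
    k=max(cv2.findContours(m,cv2.RETR_EXTERNAL,cv2.CHAIN_APPROX_NONE)[0],key=cv2.contourArea)[:,0]
    return (ray(k,c,z)[:,:2]*1000).astype(np.float32)
E
python3 - <<'E'
from h import *
np.set_printoptions(precision=3,suppress=True)
im,d,c=snap('wrist'); save('w1.png',im); np.savez('w1.npz',im=im,d=d,pose=c['pose'])
print(tool()[0])
H=cv2.cvtColor(im,cv2.COLOR_RGB2HSV)
m=cv2.inRange(H,(10,130,90),(30,255,255)); m=cv2.morphologyEx(m,cv2.MORPH_CLOSE,np.ones((5,5)))
W=world(d,c); print('z gold',np.median(W[...,2][m>0]))
p=hull(m,c,.024); print(cv2.contourArea(p), cv2.minAreaRect(p)); print(cv2.approxPolyDP(p,5,True)[:,0])
E
```

```text
[ 0.479 -0.077  0.248]
z gold 0.025105345068929363
2275.8075507847825 ((492.2415771484375, -78.73162841796875), (62.07611846923828, 80.43297576904297), 60.2666130065918)
[[ 442.674  -84.875]
 [ 512.204 -124.869]
 [ 541.605  -71.369]
 [ 523.559  -61.716]
 [ 501.323  -98.589]
 [ 451.387  -69.773]]
```

View pics/w1.png

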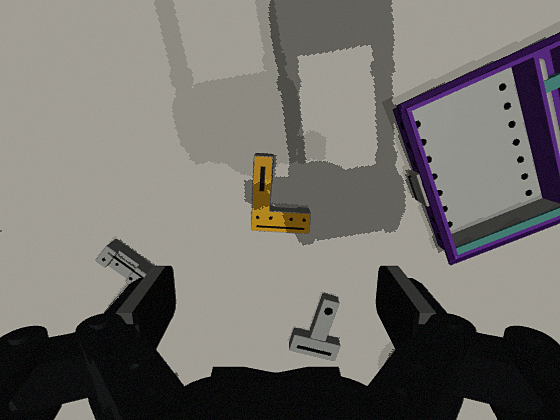

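The wrist view shows the gold L (stem 262,155 to head 252–310,205–232). Its size agrees with the spec, and the yaw is −29.8° with the grip point at (473.5, −93.4) mm. Descending to grasp it.

Request:
arm_command:
  commands:
    - [-9,-17,40,3,-1]
    - [-9,-17,90,3,-1]
    - [-9,-17,140,3,-1]
    - [-9,-17,180,3,-1]
    - [-9,-17,210,3,-1]
    - [-9,-17,228,3,-1]
    - [-9,-17,228,3,-1]
    - [-9,-17,228,3,1]
    - [-9,-17,228,3,1]
    - [-9,-17,228,3,1]
    - [-9,-17,228,3,1]
    - [-9,-17,228,3,1]
  force: 80

```text
clock: 3.05
tool_pos: [0.4807, -0.0977, 0.0215]
ee_rot: [3.141, 0.002, 2.623]
wrist_force: [0.5, 0.7, 3.5]
gripper_width: 0.0184
```

Request:
arm_command:
  commands:
    - [0,0,-20,0,1]
    - [0,0,-60,0,1]
    - [0,0,-110,0,1]
    - [30,40,-150,-8,1]
    - [60,80,-190,-16,1]
    - [81,120,-230,-24,1]
    - [81,165,-258,-27,1]
    - [81,210,-258,-27,1]
    - [81,255,-258,-27,1]
    - [81,290,-258,-27,1]
    - [81,302,-258,-27,1]
    - [81,302,-258,-27,1]

```text
clock: 4.25
tool_pos: [0.56, 0.2076, 0.2772]
ee_rot: [3.141, -0.001, 3.098]
wrist_force: [0.0, -1.1, -2.1]
gripper_width: 0.0181
```

```bash
python3 - <<'E'
from h import *
np.set_printoptions(precision=3,suppress=True)
im,d,c=snap('wrist'); save('w2.png',im); np.savez('w2.npz',im=im,d=d,pose=c['pose'])
o=tool()[2];print(o['tool_pos'],o['ee_rot'],o['gripper_width'],o['clock'])
H=cv2.cvtColor(im,cv2.COLOR_RGB2HSV); W=world(d,c)
vio=cv2.inRange(H,(120,120,30),(150,255,255)); teal=cv2.inRange(H,(80,60,40),(100,255,255))
s=(vio>0)&(abs(W[...,2]-.04)<.004)&(d>0); p=W[s]; print('rim z',np.median(p[:,2]),len(p)); 
print(cv2.minAreaRect((p[:,:2]*1000).astype(np.float32)))
np.save('rim.npy',p)
t=(teal>0)&(d>0); q=W[t]; print('teal',len(q),np.percentile(q,[2,50,98],axis=0))
E
```

```text
[0.559 0.206 0.277] [-3.141 -0.002  3.097] 0.018186510040005727 4.3
rim z 0.03962264962687145 7701
((556.0569458007812, 200.84857177734375), (294.1047058105469, 179.69522094726562), 87.37857818603516)
teal 1671 [[0.506 0.067 0.019]
 [0.629 0.2   0.04 ]
 [0.64  0.329 0.042]]
```

View pics/w2.png

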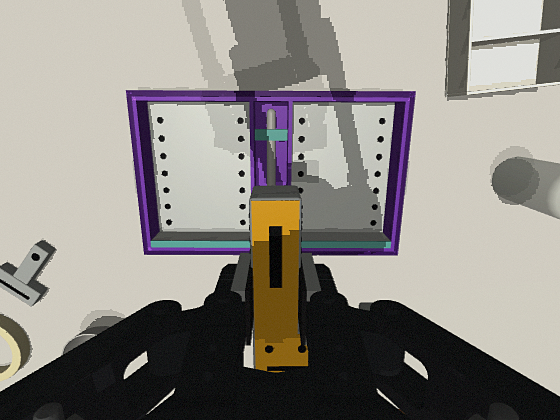

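```bash
python3 - <<'E'
from h import *
np.set_printoptions(precision=2,suppress=True)
f=np.load('w2.npz'); im,d=f['im'],f['d']; c=cams.get_calibration('wrist'); c['pose']=f['pose']
H=cv2.cvtColor(im,cv2.COLOR_RGB2HSV); W=world(d,c)
vio=cv2.inRange(H,(120,120,30),(150,255,255)); vio=cv2.morphologyEx(vio,cv2.MORPH_OPEN,np.ones((2,2)))
teal=cv2.inRange(H,(80,60,40),(100,255,255))
def line(pts):
    vx,vy,x,y=cv2.fitLine(pts.astype(np.float32),cv2.DIST_HUBER,0,.01,.01).ravel(); return np.array([x,y]),np.degrees(np.arctan2(vy,vx))
cols=list(range(150,235))+list(range(330,395))
R=lambda a:ray(np.array(a),c,.04)[:,:2]*1000
v=lambda k:np.nonzero(vio[80:270,k])[0]+80
print('near',line(R([(k,v(k).min()-.5) for k in cols])))
cf=[k for k in list(range(165,210))+list(range(350,385))]
print('far',line(R([(k,v(k).max()+.5) for k in cf])))
rows=range(105,235); h=lambda r:np.nonzero(vio[r,110:430])[0]+110
print('right(-y)',line(R([(h(r).min()-.5,r) for r in rows]))); print('left(+y)',line(R([(h(r).max()+.5,r) for r in rows])))
# stop near top edge: teal upper border at z=.038
t=lambda k:np.nonzero(teal[225:260,k])[0]+225
for n,cs in(('Rstop',range(165,240)),('Lstop',range(325,380))):
    a=ray(np.array([(k,t(k).min()-.5) for k in cs if len(t(k))]),c,.038)[:,:2]*1000; print(n,line(a))
g=cv2.inRange(H,(10,130,60),(30,255,255)); g=cv2.erode(g,np.ones((5,5))); s=(g>0)&(d>0)
p=W[s]; A=np.c_[p[:,:2],np.ones(len(p))]; k=np.linalg.lstsq(A,p[:,2],rcond=None)[0]; print('gold plane slope deg x,y',np.degrees(np.arctan(k[:2])),len(p),p.mean(0)*1000,p.min(0)*1000,p.max(0)*1000)
E
```

```text
near (array([466.14, 176.88], dtype=float32), np.float32(87.55051))
far (array([645.72, 182.81], dtype=float32), np.float32(87.54547))
right(-y) (array([537.72,  56.55], dtype=float32), np.float32(-2.615357))
left(+y) (array([554.05, 348.2 ], dtype=float32), np.float32(-2.6500165))
Rstop (array([624.69, 117.44], dtype=float32), np.float32(86.66961))
Lstop (array([632.68, 292.44], dtype=float32), np.float32(87.546036))
gold plane slope deg x,y [-0.24  0.17] 5509 [556.64 206.61 280.74] [520.23 196.9  278.69] [594.5  217.7  283.02]
```

Case pose: centre (557, 202.5) mm, yaw −2.5°, left stop near (632, 279). The stop lies 72 mm from the centre, as it should. The guide is level in the hand. Lowering it into the left bay.

Request:
arm_command:
  commands:
    - [-8,40,40,0,1]
    - [-14,64,85,0,1]
    - [-14,64,130,0,1]
    - [-14,64,175,0,1]
    - [-14,64,205,0,1]
    - [-14,64,225,0,1]
    - [-14,64,236,0,1]
    - [-14,64,242,0,1]
    - [-14,64,244,0,1]
    - [-14,64,244,0,1]

```text
clock: 5.3
tool_pos: [0.5769, 0.2681, 0.0353]
ee_rot: [3.141, 0.002, 3.094]
wrist_force: [-0.6, -0.1, -2.6]
gripper_width: 0.0185
```

Request:
arm_command:
  commands:
    - [0,0,3,0,1]
    - [0,0,5,0,1]
    - [0,0,5.5,0,1]
    - [0,0,5.5,0,1]

```text
clock: 5.7
tool_pos: [0.5765, 0.2683, 0.0295]
ee_rot: [3.141, 0.001, 3.095]
wrist_force: [-0.4, -0.7, 0.9]
gripper_width: 0.0187
```

Request:
arm_command:
  commands:
    - [-5,0,0,0,1]
    - [-9,0,0,0,1]
    - [-11,0,0,0,1]
    - [-12,0,0,0,1]
    - [-13,0,0,0,1]
    - [-13,0,0,0,1]

```text
clock: 6.3
tool_pos: [0.5892, 0.2678, 0.0295]
ee_rot: [3.141, -0.0, 3.095]
wrist_force: [-3.6, -0.4, 6.9]
gripper_width: 0.018
```

Request:
arm_command:
  commands:
    - [-1,0,-0.3,0,1]
    - [-2,0,-0.3,0,1]
    - [-3,0,-0.3,0,1]
    - [-3,0,-0.3,0,1]

```text
clock: 6.7
tool_pos: [0.5905, 0.2677, 0.0295]
ee_rot: [3.142, -0.004, 3.094]
wrist_force: [-7.9, -0.5, 7.7]
gripper_width: 0.0181
```

Request:
arm_command:
  commands:
    - [-1,0,0,0,1]
    - [-1,0,0,0,0.1]
    - [-1,0,0,0,0.1]
    - [-1,0,0,0,0.1]
    - [-1,0,-20,0,0.1]
    - [-1,0,-60,0,0.1]
    - [0,0,-110,0,-0.5]
    - [20,-20,-160,0,-1]
    - [20,-20,-200,0,-1]
    - [20,-20,-230,0,-1]
    - [20,-20,-230,0,-1]

```text
clock: 7.8
tool_pos: [0.5743, 0.249, 0.2652]
ee_rot: [3.138, 0.012, 3.094]
wrist_force: [-0.1, 0.3, -0.4]
gripper_width: 0.0853
```

```bash
python3 - <<'E'
from h import *
np.set_printoptions(precision=2,suppress=True)
im,d,c=snap('wrist'); save('w3.png',im); o=tool()[2];print(o['tool_pos'],o['ee_rot'],o['gripper_width'],o['clock'])
H=cv2.cvtColor(im,cv2.COLOR_RGB2HSV); W=world(d,c)
g=cv2.inRange(H,(10,130,60),(30,255,255)); g=cv2.morphologyEx(g,cv2.MORPH_CLOSE,np.ones((9,9)))
print('z',np.percentile(W[...,2][(g>0)&(d>0)],[5,50,95])*1000)
p=hull(g,c,.032); print(cv2.minAreaRect(p)); q=cv2.approxPolyDP(p,4,True)[:,0]; print(q)
xc=np.array([np.cos(-.0436),np.sin(-.0436)]);yc=np.array([-xc[1],xc[0]]); print('in stop frame',np.c_[(q-[632.4,278.8])@xc,(q-[632.4,278.8])@yc])
E
```

```text
[0.57 0.25 0.26] [3.14 0.01 3.09] 0.08514205960730242 7.85
z [-679.14   32.89   34.19]
((591.5479736328125, 288.57086181640625), (61.19563674926758, 79.64818572998047), 87.80903625488281)
[[550.58 259.52]
 [629.66 256.49]
 [631.34 316.82]
 [610.34 316.67]
 [608.31 273.81]
 [551.37 276.32]]
in stop frame [[-80.9  -22.83]
 [ -1.77 -22.41]
 [ -2.72  37.94]
 [-23.69  36.87]
 [-23.85  -6.03]
 [-80.84  -6.01]]
```

View pics/w3.png

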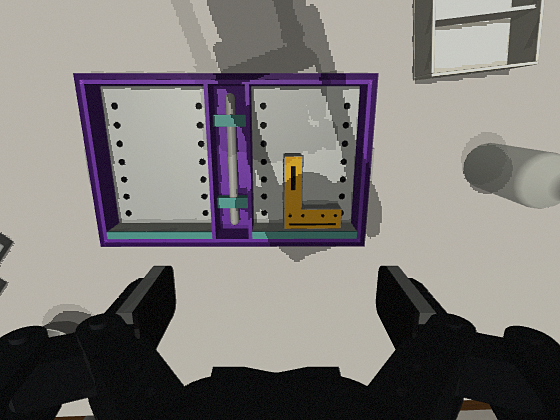

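Left guide is square against the left stop: head edge within 2–3 mm of it, 7° tolerance met at under 1°. Now going to the right guide.

Request:
arm_command:
  commands:
    - [48,-532,0,67,-1]
    - [48,-532,15,67,-1]
    - [48,-532,15,67,-1]
    - [48,-532,15,67,-1]
    - [48,-532,15,67,-1]
    - [48,-532,15,67,-1]
    - [48,-532,15,67,-1]
    - [48,-532,15,67,-1]
    - [48,-532,15,67,-1]
    - [48,-532,15,67,-1]
    - [48,-532,15,67,-1]
    - [48,-532,15,67,-1]

```text
clock: 9.05
tool_pos: [0.4971, -0.2854, 0.2414]
ee_rot: [-3.138, -0.001, 1.92]
wrist_force: [-0.5, 0.3, -0.0]
gripper_width: 0.0854
```

```bash
python3 - <<'E'
from h import *
np.set_printoptions(precision=1,suppress=True)
im,d,c=snap('wrist'); save('w4.png',im); np.savez('w4.npz',im=im,d=d,pose=c['pose']); o=tool()[2];print(np.array(o['tool_pos'])*1000,o['ee_rot'],o['clock'])
W=world(d,c)
v,u=np.mgrid[:420,:560]
m=((W[...,2]>.013)&(W[...,2]<.04)&(d>0)&(np.hypot(W[...,0]-.5,W[...,1]+.28)<.09)).astype(np.uint8)*255
m=cv2.morphologyEx(m,cv2.MORPH_CLOSE,np.ones((7,7)))
p=hull(m,c,.024); print(cv2.contourArea(p),cv2.minAreaRect(p)); print(cv2.approxPolyDP(p,5,True)[:,0])
E
```

```text
[ 497.4 -282.6  241.6] [-3.1 -0.   1.9] 9.1
2615.007498178631 ((500.48138427734375, -301.4057312011719), (63.70592498779297, 83.26834106445312), 23.23988151550293)
[[ 456.8 -275.1]
 [ 465.6 -298.1]
 [ 505.8 -282.3]
 [ 527.4 -333.6]
 [ 544.5 -327.3]
 [ 514.2 -253. ]]
```

View pics/w4.png

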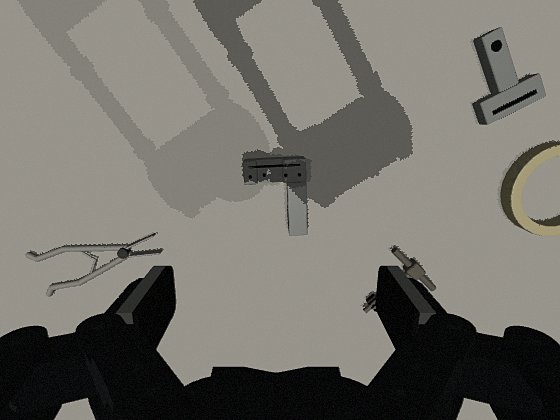

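The right guide lies back-up, with its head at (245–310, 155–185) and its stem down to (298, 235). Yaw is 112.8° and the grip point is at (523.8, −301) mm. I'll grip it lightly near the stem's free end so gravity can swing the head down.

Request:
arm_command:
  commands:
    - [-46,20,40,-3,-0.2]
    - [-46,20,90,-3,-0.2]
    - [-46,20,140,-3,-0.2]
    - [-46,20,180,-3,-0.2]
    - [-46,20,210,-3,-0.2]
    - [-46,20,222,-3,-0.2]
    - [-46,20,222,-3,-0.2]
    - [-46,20,222,-3,1]
    - [-46,20,222,-3,1]
    - [-46,20,222,-3,1]
    - [-46,20,222,-3,1]
  force: 20

```text
clock: 10.2
tool_pos: [0.5344, -0.3178, 0.0244]
ee_rot: [3.139, 0.004, 1.978]
wrist_force: [0.8, 0.6, 7.1]
gripper_width: 0.0195
```

Request:
arm_command:
  commands:
    - [0,0,-10,0,1]
    - [0,0,-30,0,1]
    - [0,0,-55,0,1]
    - [0,0,-80,0,1]
    - [0,0,-90,0,1]
    - [0,0,-90,0,1]
    - [0,0,-90,0,1]

```text
clock: 10.9
tool_pos: [0.5325, -0.3165, 0.1114]
ee_rot: [-3.141, -0.001, 1.978]
wrist_force: [-0.4, -0.2, -1.8]
gripper_width: 0.0197
```

```bash
python3 - <<'E'
from h import *
im,d,c=snap('wrist'); a=im[100:420,120:440]
im2,d2,c2=snap('scene'); b=cv2.resize(im2[200:360,100:260],(320,320),interpolation=cv2.INTER_CUBIC)
save('w5.png',np.hstack([a,b])); o=tool()[2];print(o['tool_pos'],o['gripper_width'],o['clock'],o['wrist_force'])
E
```

```text
[ 0.53217547 -0.31627288  0.11052029] 0.019402357794401786 11.0 [-1.07315056 -0.03496496 -2.25888687]
```

View pics/w5.png

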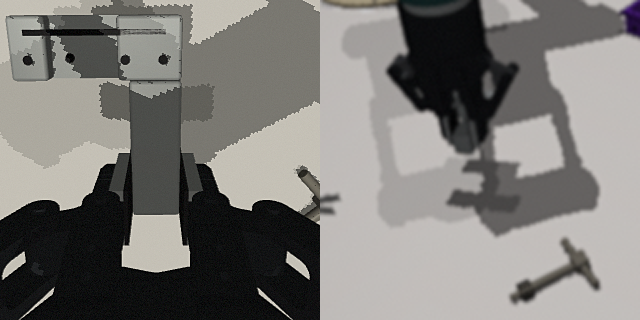

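The light 20 N grip holds the guide flat, with no pivot under gravity. I'll try a brisk up and down motion, then measure the tilt from depth.

Request:
arm_command:
  commands:
    - [0,0,-50,0,1]
    - [0,0,-100,0,1]
    - [0,0,-50,0,1]
    - [0,0,0,0,1]
    - [0,0,-50,0,1]
    - [0,0,-100,0,1]
    - [0,0,-50,0,1]
    - [0,0,0,0,1]
    - [0,0,-50,0,1]
    - [0,0,-50,0,1]
    - [0,0,-50,0,1]

```text
clock: 12.1
tool_pos: [0.5331, -0.317, 0.1608]
ee_rot: [-3.141, -0.001, 1.978]
wrist_force: [-1.0, -0.5, -1.8]
gripper_width: 0.0191
```

```bash
cat >> h.py <<'E'
def tilt():
    "points of the held guide in tool axes (mm): tilt of its visible face about tool y"
    im,d,c=snap('wrist'); v,u=np.mgrid[:420,:560]
    K=np.array(cams.get_calibration('wrist')['tool_from_camera'])
    P=np.stack([(u-c['cx'])/c['fx']*d,(v-c['cy'])/c['fy']*d,d,np.ones_like(d)],-1)@K.T*1000
    m=(d>.03)&(abs(P[...,1])<8)&(abs(P[...,2])<90)&(P[...,0]>-100)&(P[...,0]<110)&(get_obs()['tool_pos'][2]*1000-P[...,2]>4)
    p=P[m]; print('n',len(p))
    for x in range(-100,110,10):
        q=p[(p[:,0]>=x)&(p[:,0]<x+10)]
        if len(q)>20: print(x+5,np.percentile(q[:,2],[5,50,95]).round(1),len(q),end=' | ')
    o=get_obs(); print('\n',np.array(o['tool_pos']).round(4),np.array(o['ee_rot']).round(3),round(o['gripper_width'],4),round(o['clock'],2),np.array(o['wrist_force']).round(1))
    return im
E
python3 - <<'E'
from h import *
save('t6.png',tilt())
E
```

```text
n 11783
-15 [-8.5 -2.  -0.9] 191 | -5 [-8.5 -0.5  1.3] 1036 | 5 [-70.6 -57.9   3.7] 2382 | 15 [-76.9 -65.9   6.2] 3756 | 25 [6.4 8.1 9.9] 947 | 35 [ 9.2 11.  12.7] 957 | 45 [12.2 14.  15.6] 949 | 55 [14.8 16.7 18.5] 982 | 65 [17.6 19.  20.7] 583 | 
 [ 0.533  -0.3169  0.1611] [-3.141e+00 -1.000e-03  1.978e+00] 0.0194 12.15 [-0.4  0.1 -1.4]
```

Jerking works: the guide is now 15° head-down. More of the same, faster.

Request:
arm_command:
  commands:
    - [0,0,-50,0,1]
    - [0,0,0,0,1]
    - [0,0,-50,0,1]
    - [0,0,0,0,1]
    - [0,0,-50,0,1]
    - [0,0,0,0,1]
    - [0,0,-50,0,1]
    - [0,0,0,0,1]
    - [0,0,-50,0,1]
    - [0,0,0,0,1]
    - [0,0,0,0,1]

```text
clock: 13.25
tool_pos: [0.5296, -0.3144, 0.1569]
ee_rot: [-3.136, -0.01, 1.978]
wrist_force: [-0.8, 1.1, -2.4]
gripper_width: 0.0193
```

```bash
python3 - <<'E'
from h import *
save('t7.png',tilt())
E
```

```text
n 10118
-25 [4.  6.5 9. ] 170 | -15 [-4.7 -1.4  3.3] 366 | -5 [-6.9  0.   5.7] 1391 | 5 [-70.4 -19.9  16.3] 2581 | 15 [-76.9 -65.8  26.9] 3819 | 25 [29.5 34.7 40.5] 838 | 35 [41.1 46.2 51.6] 719 | 45 [52.1 54.1 56.6] 234 | 
 [ 0.531  -0.3154  0.1594] [-3.138 -0.006  1.978] 0.0193 13.3 [-0.3 -0.  -1. ]
```

Request:
arm_command:
  commands:
    - [0,0,-50,0,1]
    - [0,0,0,0,1]
    - [0,0,-50,0,1]
    - [0,0,0,0,1]
    - [0,0,-50,0,1]
    - [0,0,0,0,1]
    - [0,0,-50,0,1]
    - [0,0,0,0,1]
    - [0,0,-50,0,1]
    - [0,0,0,0,1]
    - [0,0,-50,0,1]
    - [0,0,0,0,1]

```text
clock: 14.5
tool_pos: [0.5364, -0.3193, 0.1704]
ee_rot: [3.134, 0.013, 1.978]
wrist_force: [3.9, -1.6, -0.0]
gripper_width: 0.0197
```

```bash
python3 - <<'E'
from h import *
save('t8.png',tilt())
E
```

```text
n 9283
-25 [-0.1  1.4  3.2] 505 | -15 [-3.9 -2.  -0.2] 612 | -5 [-5.   3.9 16.6] 1791 | 5 [-70.6 -11.7  43.2] 2828 | 15 [-77.  -66.2  65.1] 3539 | 
 [ 0.532  -0.3162  0.1584] [-3.141e+00 -2.000e-03  1.978e+00] 0.0191 14.55 [-2.7  2.1 -7.4]
```

About 71° now. I'll set the head's edge on the counter and drag forward to bring it upright.

Request:
arm_command:
  commands:
    - [0,0,40,0,1]
    - [0,0,64,0,1]
    - [0,0,72,0,1]
    - [0,0,75,0,1]
    - [0,0,77,0,1]
    - [0,0,79,0,1]
    - [0,0,80,0,1]

```text
clock: 15.25
tool_pos: [0.5338, -0.3174, 0.0833]
ee_rot: [3.14, 0.002, 1.978]
wrist_force: [0.7, -0.6, -1.4]
gripper_width: 0.0192
```

Request:
arm_command:
  commands:
    - [0,0,2,0,1]
    - [0,0,3,0,1]
    - [4,0,4,0,1]
    - [8,0,4,0,1]
    - [8,0,4,0,1]

```text
clock: 15.75
tool_pos: [0.5321, -0.3114, 0.0809]
ee_rot: [3.138, 0.007, 1.978]
wrist_force: [0.5, -2.4, 6.5]
gripper_width: 0.0193
```

Request:
arm_command:
  commands:
    - [4,0,0,0,1]
    - [8,0,0,0,1]
    - [12,0,0,0,1]
    - [16,0,0,0,1]
    - [18,0,0,0,1]
    - [18,0,0,0,1]

```text
clock: 16.35
tool_pos: [0.5224, -0.2925, 0.0778]
ee_rot: [-3.141, -0.001, 1.978]
wrist_force: [0.8, -0.7, 2.2]
gripper_width: 0.0191
```

```bash
python3 - <<'E'
from h import *
save('t9.png',tilt())
E
```

```text
n 8711
-35 [-4.6 -4.  -3. ] 28 | -25 [-5.9 -5.1 -4.2] 713 | -15 [-6.5 -5.5 -4.6] 817 | -5 [-6.2 15.9 65.4] 2834 | 5 [-71.1 -61.8  -4.2] 1502 | 15 [-77.9 -68.  -61.3] 2814 | 
 [ 0.5224 -0.2927  0.0779] [-3.141e+00 -1.000e-03  1.978e+00] 0.0189 16.4 [-0.2 -0.2  2.4]
```

The guide stands on its head: stem top is near level, 83 mm above the counter versus 82 expected, at tool x ≈ −18. I'll release it, rise a bit and check it.

Request:
arm_command:
  commands:
    - [0,0,0,0,0.2]
    - [0,0,0,0,0.0]
    - [0,0,0,0,-0.2]
    - [0,0,0,0,-0.2]
    - [0,0,-15,0,-0.2]
    - [0,0,-30,0,-0.2]
    - [0,0,-30,0,-0.2]

```text
clock: 17.1
tool_pos: [0.5239, -0.2939, 0.1098]
ee_rot: [3.139, 0.003, 1.978]
wrist_force: [0.6, -0.2, 0.2]
gripper_width: 0.0509
```

```bash
python3 - <<'E'
from h import *
im=tilt(); save('t10.png',im)
im,d,c=snap('wrist'); W=world(d,c); m=(abs(W[...,2]-.083)<.006)&(d>0)&(np.hypot(W[...,0]-.53,W[...,1]+.31)<.06)
p=W[m]*1000; print(len(p),np.median(p[:,2]),cv2.minAreaRect(p[:,:2].astype(np.float32)),p.mean(0))
A=np.c_[p[:,:2],np.ones(len(p))]; print('slopes deg',np.degrees(np.linalg.lstsq(A,p[:,2],rcond=None)[0][:2]))
pc,R,o=tool(); print('tool xy of stem top',(R.T@(p.mean(0)-pc*1000)).round(1))
E
```

```text
n 6012
-25 [26.2 27.2 28.3] 250 | -15 [26.1 27.1 28. ] 535 | -5 [26.4 38.1 82.6] 1535 | 5 [-71.3 -63.8 -57.4] 1376 | 15 [-72.4 -67.7 -61.7] 2316 | 
 [ 0.5233 -0.2935  0.1088] [3.140e+00 2.000e-03 1.978e+00] 0.0512 17.15 [-0.6  0.6 -0.7]
1870 82.68835489655993 ((526.9000244140625, -307.4616394042969), (20.02142333984375, 25.44231605529785), 24.85371208190918) [ 526.29656844 -305.87677462   82.48601445]
slopes deg [ 1.21100655 -2.59934665]
tool xy of stem top [-13.2  -1.8  25.5]
```

Standing upright: top level at 82.5 mm, 20 × 25 mm. I'll regrip only the top 12 mm with the fingertips, which gives a long lever for laying it down.

Request:
arm_command:
  commands:
    - [-15,-1,0,0,-0.2]
    - [-15,-1,12,0,-0.2]
    - [-15,-1,20,0,-0.2]
    - [-15,-1,22,0,-0.2]
    - [-15,-1,22,0,-0.2]
    - [-15,-1,22,0,0.6]
    - [-15,-1,22,0,1]
    - [-15,-1,22,0,1]
    - [-15,-1,22,0,1]
    - [-15,-1,22,0,1]
  force: 20

```text
clock: 18.2
tool_pos: [0.5282, -0.3073, 0.0864]
ee_rot: [3.141, 0.001, 1.978]
wrist_force: [0.4, -0.0, -0.1]
gripper_width: 0.0195
```

Request:
arm_command:
  commands:
    - [2,0,1.5,0,1]
    - [6,0,1.5,0,1]
    - [10,0,1,0,1]
    - [14,0,1,0,1]
    - [18,0,1,0,1]
    - [22,0,1.5,0,1]
    - [27,0,2,0,1]
    - [27,0,2,0,1]

```text
clock: 19.0
tool_pos: [0.5189, -0.284, 0.0864]
ee_rot: [3.139, 0.006, 1.978]
wrist_force: [1.5, -2.3, 9.7]
gripper_width: 0.0192
```

```bash
python3 - <<'E'
from h import *
save('t11.png',tilt())
E
```

```text
n 7491
-15 [-10.    1.8   2.8] 197 | -5 [-13.6   2.2   3.5] 965 | 5 [-70.3   2.7  62.9] 3187 | 15 [-77.7 -67.2   8.3] 3142 | 
 [ 0.5189 -0.2841  0.0864] [3.139 0.006 1.978] 0.0194 19.05 [ 1.2 -1.4 10.8]
```

Request:
arm_command:
  commands:
    - [0,0,1.5,0,1]
    - [4,0,2,0,1]
    - [8,0,2,0,1]
    - [12,0,2,0,1]
    - [16,0,2,0,1]
    - [20,0,2,0,1]
    - [24,0,2,0,1]
    - [28,0,2,0,1]
    - [28,0,2,0,1]

```text
clock: 19.95
tool_pos: [0.5056, -0.256, 0.082]
ee_rot: [-3.141, -0.001, 1.978]
wrist_force: [0.9, -0.8, 4.9]
gripper_width: 0.0193
```

```bash
python3 - <<'E'
from h import *
save('t12.png',tilt())
E
```

```text
n 6657
-15 [-3.8 -2.4 -1.1] 306 | -5 [-13.   -0.    2.4] 1117 | 5 [-70.5 -57.9   6.4] 2418 | 15 [-78.  -68.1 -61. ] 2812 | 
 [ 0.5057 -0.2561  0.082 ] [-3.141e+00 -1.000e-03  1.978e+00] 0.0192 20.0 [ 0.9 -0.2  5.3]
```

Tilting now (about 14°). Following the arc down.

Request:
arm_command:
  commands:
    - [6,0,1.5,0,1]
    - [11,0,2.5,0,1]
    - [16,0,4,0,1]
    - [21,0,6,0,1]
    - [26,0,8,0,1]
    - [30,0,10.5,0,1]
    - [34,0,13,0,1]
    - [38,0,16,0,1]
    - [42,0,19,0,1]
    - [44,0,20,0,1]
    - [44,0,20,0,1]

```text
clock: 21.1
tool_pos: [0.4882, -0.2157, 0.0617]
ee_rot: [-3.141, -0.001, 1.978]
wrist_force: [-0.9, -1.0, 1.9]
gripper_width: 0.0195
```

```bash
python3 - <<'E'
from h import *
save('t13.png',tilt())
E
```

```text
n 7917
-75 [37.8 39.3 41.3] 62 | -65 [30.1 34.  37.3] 149 | -55 [22.7 25.9 29.3] 167 | -45 [14.6 18.2 21.6] 202 | -35 [ 6.8  9.9 13.7] 246 | -25 [-1.1  2.1  5.8] 297 | -15 [-8.5 -6.5 -2.1] 508 | -5 [-8.3 -1.7  4.7] 1526 | 5 [-70.9 -59.3   9.2] 1932 | 15 [-77.8 -68.1 -61.1] 2827 | 
 [ 0.4882 -0.2158  0.0618] [-3.141e+00 -1.000e-03  1.978e+00] 0.0193 21.15 [0.3 0.3 1.6]
```

Request:
arm_command:
  commands:
    - [4,0,5,0,1]
    - [8,0,9,0,1]
    - [11,0,13,0,1]
    - [14,0,18,0,1]
    - [17,0,23,0,1]
    - [19,0,27,0,1]
    - [21,0,31,0,1]
    - [22,0,34,0,1]
    - [22.5,0,36,0,1]
    - [22.5,0,36,0,1]

```text
clock: 22.15
tool_pos: [0.4794, -0.1952, 0.0257]
ee_rot: [-3.141, -0.001, 1.978]
wrist_force: [0.2, 2.7, 1.8]
gripper_width: 0.0191
```

```bash
python3 - <<'E'
from h import *
save('t14.png',tilt())
E
```

```text
n 7982
-35 [-8.4 -7.6 -6.7] 335 | -25 [-9.8 -8.8 -7.8] 696 | -15 [-11.6 -10.4  -9.4] 787 | -5 [-12.2  -4.6   9.3] 1839 | 5 [-71.  -62.1  -4.7] 1548 | 15 [-78.  -68.  -61.1] 2774 | 
 [ 0.4794 -0.1952  0.0258] [-3.141e+00 -1.000e-03  1.977e+00] 0.0191 22.2 [-0.2  1.6  2.6]
```

Request:
arm_command:
  commands:
    - [0.5,0,3,0,1]
    - [0.5,0,5,0,1]
    - [0.5,0,7,0,1]
    - [0.5,0,7,0,1]

```text
clock: 22.6
tool_pos: [0.4794, -0.1951, 0.0188]
ee_rot: [-3.141, -0.0, 1.978]
wrist_force: [-1.0, 1.1, 2.4]
gripper_width: 0.0195
```

Releasing the nearly flat guide, then rising to look.

Request:
arm_command:
  commands:
    - [0,0,0,0,0.4]
    - [0,0,0,0,0.1]
    - [0,0,0,0,-0.2]
    - [0,0,0,0,-0.2]
    - [0,0,-30,0,-0.2]
    - [0,0,-80,0,-1]
    - [-20,0,-130,0,-1]
    - [-40,0,-180,0,-1]
    - [-40,0,-220,0,-1]
    - [-40,0,-230,0,-1]
    - [-40,0,-230,0,-1]

```text
clock: 23.7
tool_pos: [0.4962, -0.2326, 0.2512]
ee_rot: [3.139, 0.004, 1.977]
wrist_force: [-0.4, -0.5, 0.4]
gripper_width: 0.0853
```

```bash
python3 - <<'E'
from h import *
np.set_printoptions(precision=1,suppress=True)
im,d,c=snap('wrist'); save('w15.png',im); o=tool()[2];print(np.array(o['tool_pos'])*1000,o['ee_rot'],o['clock'])
H=cv2.cvtColor(im,cv2.COLOR_RGB2HSV); W=world(d,c)
m=cv2.inRange(H,(10,130,60),(30,255,255)); m=cv2.morphologyEx(m,cv2.MORPH_CLOSE,np.ones((7,7)))
print('z',np.percentile(W[...,2][(m>0)&(d>0)],[5,50,95])*1000)
p=hull(m,c,.024); print(cv2.contourArea(p),cv2.minAreaRect(p)); print(cv2.approxPolyDP(p,5,True)[:,0])
E
```

```text
[ 495.1 -231.8  249. ] [3.1 0.  2. ] 23.75
z [24.  25.2 26.4]
2298.345481460681 ((474.66680908203125, -245.35610961914062), (61.97874450683594, 80.09211730957031), 22.784473419189453)
[[ 487.6 -196.5]
 [ 471.6 -203.4]
 [ 493.8 -256. ]
 [ 453.9 -274.4]
 [ 462.1 -292.9]
 [ 518.1 -268.7]]
```

View pics/w15.png

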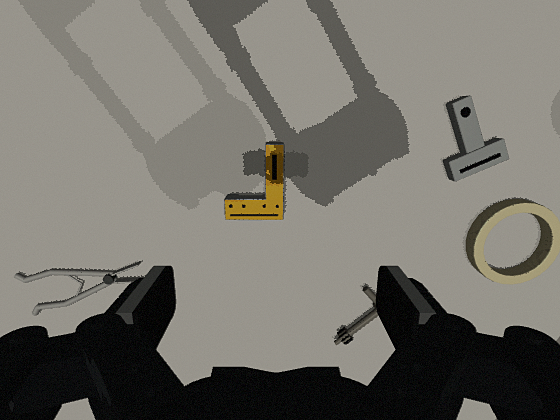

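The right guide is now flat with its gold face up: face height 24–26 mm, head at (225–283, 195–218), stem up to (275, 145). Gripping it near its balance point at 80 N.

Request:
arm_command:
  commands:
    - [-4,-2,40,0,-0.2]
    - [-4,-2,90,0,-0.2]
    - [-4,-2,140,0,-0.2]
    - [-4,-2,180,0,-0.2]
    - [-4,-2,210,0,-0.2]
    - [-4,-2,228,0,-0.2]
    - [-4,-2,228,0,-0.2]
    - [-4,-2,228,0,-0.2]
    - [-4,-2,228,0,1]
    - [-4,-2,228,0,1]
    - [-4,-2,228,0,1]
    - [-4,-2,228,0,1]
  force: 80

```text
clock: 24.95
tool_pos: [0.4957, -0.2367, 0.0224]
ee_rot: [3.14, 0.002, 1.978]
wrist_force: [-0.4, 0.5, 5.8]
gripper_width: 0.018
```

Request:
arm_command:
  commands:
    - [0,0,-20,0,1]
    - [0,0,-60,0,1]
    - [0,0,-110,0,1]
    - [40,28,-150,-8,1]
    - [80,55,-170,-16,1]
    - [120,83,-170,-24,1]
    - [160,111,-170,-32,1]
    - [200,138,-170,-40,1]
    - [240,166,-170,-48,1]
    - [280,194,-170,-56,1]
    - [311,215,-170,-64,1]
    - [311,215,-170,-64,1]

```text
clock: 26.15
tool_pos: [0.5698, 0.1399, 0.1908]
ee_rot: [3.138, 0.001, 3.102]
wrist_force: [1.0, -1.2, -2.9]
gripper_width: 0.0181
```

```bash
python3 - <<'E'
from h import *
save('t16.png',tilt()); todo([.5700,.1344,.0355],3.098)
E
```

```text
n 11901
-35 [-3.4 -2.6 -1.7] 477 | -25 [-3.5 -2.6 -1.7] 757 | -15 [-3.5 -2.6 -1.7] 771 | -5 [-15.7  -2.7  -1.7] 914 | 5 [-17.5  -2.7  -1.8] 984 | 15 [-72.  -64.7  -2.4] 4886 | 25 [-79.1  -2.9  -1.8] 1177 | 35 [-3.7 -2.7 -1.7] 1064 | 45 [-3.5 -1.1 17.5] 871 | 
 [0.5692 0.137  0.1906] [ 3.141e+00 -1.000e-03  3.099e+00] 0.0181 26.2 [-0.7 -0.6 -1.6]
shift mm [ -1.   -2.6 155.1] turn deg 0.0 at [0.5692 0.137  0.1906] yaw 3.0988
```

Request:
arm_command:
  commands:
    - [0,0,40,0,1]
    - [0,0,80,0,1]
    - [0,0,115,0,1]
    - [0,0,135,0,1]
    - [0,0,147,0,1]
    - [0,0,153,0,1]
    - [0,0,155,0,1]
    - [0,0,155,0,1]

```text
clock: 27.0
tool_pos: [0.5702, 0.1341, 0.0369]
ee_rot: [3.141, 0.002, 3.094]
wrist_force: [0.3, 0.6, -1.4]
gripper_width: 0.0179
```

Request:
arm_command:
  commands:
    - [0,0,3,0,1]
    - [0,0,5,0,1]
    - [0,0,5.5,0,1]
    - [0,0,6,0,1]
    - [0,0,6,0,1]

```text
clock: 27.5
tool_pos: [0.5696, 0.1344, 0.0304]
ee_rot: [3.141, 0.0, 3.095]
wrist_force: [-1.2, -0.1, 0.7]
gripper_width: 0.0185
```

Floor contact. Sliding forward to the stop.

Request:
arm_command:
  commands:
    - [-5,0,0,0,1]
    - [-9,0,0,0,1]
    - [-12,0,0,0,1]
    - [-14,0,0,0,1]
    - [-15,0,0,0,1]
    - [-16,0,0,0,1]
    - [-16,0,0,0,1]

```text
clock: 28.2
tool_pos: [0.5854, 0.1336, 0.0304]
ee_rot: [3.141, -0.0, 3.095]
wrist_force: [-3.6, 0.3, 5.3]
gripper_width: 0.018
```

Request:
arm_command:
  commands:
    - [-1,0,-0.3,0,1]
    - [-2,0,-0.3,0,1]
    - [-3,0,-0.3,0,1]
    - [-3,0,-0.3,0,1]

```text
clock: 28.6
tool_pos: [0.5868, 0.1336, 0.0304]
ee_rot: [3.142, -0.004, 3.094]
wrist_force: [-5.2, 0.5, 7.4]
gripper_width: 0.0184
```

Request:
arm_command:
  commands:
    - [-1,0,0,0,1]
    - [-2,0,0,0,1]
    - [-2,0,0,0,1]

```text
clock: 28.9
tool_pos: [0.5868, 0.1336, 0.0304]
ee_rot: [-3.142, -0.007, 3.094]
wrist_force: [-9.7, 1.1, 9.7]
gripper_width: 0.018
```

Firm contact: no further motion and force rising to about 10 N. Releasing and checking both guides.

Request:
arm_command:
  commands:
    - [2,0,0,0,1]
    - [2,0,0,0,0.1]
    - [2,0,0,0,0.1]
    - [2,0,0,0,0.1]
    - [2,0,-20,0,0.1]
    - [2,0,-60,0,0.1]
    - [2,0,-110,0,-0.5]
    - [22,60,-160,0,-1]
    - [22,70,-200,0,-1]
    - [22,70,-230,0,-1]
    - [22,70,-230,0,-1]
    - [22,70,-230,0,-1]

```text
clock: 30.1
tool_pos: [0.5726, 0.2046, 0.2617]
ee_rot: [3.141, 0.004, 3.095]
wrist_force: [-0.5, 0.6, -0.9]
gripper_width: 0.0857
```

```bash
python3 - <<'E'
from h import *
np.set_printoptions(precision=1,suppress=True)
im,d,c=snap('wrist'); save('w17.png',im); o=tool()[2];print(np.array(o['tool_pos'])*1000,o['clock'],o['gripper_width'],o['wrist_force'])
H=cv2.cvtColor(im,cv2.COLOR_RGB2HSV); W=world(d,c); top=np.load('top0.npz')
g=cv2.inRange(H,(10,130,60),(30,255,255)); g=cv2.morphologyEx(g,cv2.MORPH_CLOSE,np.ones((9,9)))
teal=cv2.inRange(H,(80,60,40),(100,255,255))
a=np.radians(-2.5);xc=np.array([np.cos(a),np.sin(a)]);yc=np.array([-xc[1],xc[0]])
for k in sorted(cv2.findContours(g,cv2.RETR_EXTERNAL,cv2.CHAIN_APPROX_NONE)[0],key=cv2.contourArea)[-2:]:
    p=(ray(k[:,0],c,.032)[:,:2]*1000).astype(np.float32); S=np.array([632.4,278.8]) if p[:,1].mean()>200 else np.array([625.4,120.])
    b=np.zeros_like(g); cv2.drawContours(b,[k],-1,255,-1); b=cv2.erode(b,np.ones((5,5))); q=W[(b>0)&(d>0)]
    A=np.c_[q[:,:2],np.ones(len(q))]; print('z',np.median(q[:,2])*1000,'slopes',np.degrees(np.linalg.lstsq(A,q[:,2],rcond=None)[0][:2]),cv2.minAreaRect(p))
    r=cv2.approxPolyDP(p,4,True)[:,0]-S; print(np.c_[r@xc,r@yc])
    # pixel gap between gold and the stop's teal edge ray-cast at its own height
    u=[int(x) for x in np.unique(k[:,0,0])[5:-5:6]]
    print('gold far edge vs stop top edge (mm):',[round(float((ray([[i,np.nonzero(teal[:,i])[0][0]-.5]],c,.038)[0,:2]-ray([[i,k[k[:,0,0]==i][:,0,1].max()+.5]],c,.032)[0,:2])@xc*1000),1) for i in u if teal[:,i].any()])
t,_,ct=snap('top'); D=cv2.absdiff(t,top['im']).max(2); save('top18.png',t)
k=[cv2.boundingRect(x) for x in cv2.findContours(((D>40)*255).astype(np.uint8),cv2.RETR_EXTERNAL,2)[0] if cv2.contourArea(x)>6]; print('changed boxes',k)
E
```

```text
[571.7 204.  259.9] 30.15 0.08543976472784848 [-0.9 -0.9 -0.9]
z 32.99191019199607 slopes [ 0.1 -0.2] ((590.7077026367188, 288.41778564453125), (62.24330520629883, 79.47676086425781), 87.40680694580078)
[[-81.9 -22.2]
 [ -2.4 -23.3]
 [ -2.3  38.8]
 [-23.1  38.1]
 [-24.3  -5.6]
 [-80.8  -5.5]]
gold far edge vs stop top edge (mm): [1.3, 1.3, 1.3, 1.3, 1.3, 1.3, 1.3, 1.3]
z 33.099366625521874 slopes [ 0. -0.] ((582.6260986328125, 109.97322082519531), (62.49680709838867, 79.47663879394531), 87.4068603515625)
[[-82.   17.9]
 [-82.    2.3]
 [-24.5   0.8]
 [-23.4 -42.9]
 [ -2.6 -42.6]
 [ -2.5  18.3]]
gold far edge vs stop top edge (mm): [0.2, 1.3, 1.3, 1.3, 1.3, 0.2, 0.2, 1.3]
changed boxes [(320, 399, 8, 21), (175, 391, 29, 24), (283, 390, 19, 12), (89, 378, 99, 42), (277, 366, 28, 10), (277, 362, 12, 4), (0, 358, 82, 62), (67, 306, 92, 71), (155, 258, 4, 10), (158, 250, 5, 7), (150, 243, 114, 177), (196, 243, 4, 4), (224, 227, 8, 16), (365, 223, 16, 23), (304, 218, 22, 33), (220, 212, 6, 25), (239, 193, 22, 27), (179, 193, 43, 51), (124, 122, 111, 166)]
```

View pics/w17.png

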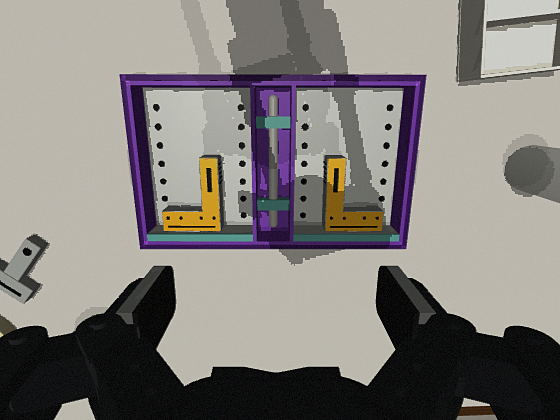

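Both guides lie gold up and flush at their stops, with their stems towards the robot. No bystander area changed. Handing in.

```bash
python3 -c "
from bench import manip; print(manip.job_done())"
```

```text
the job is handed in; nothing more can be done
None
```

Both guides are in their own bays of the violet case, gold face up, with their stems towards the robot. The job was handed in at about 30 s of the 72 s allowed, and no verdict was reported.

- **Left guide:** I gripped it near its balance point and lowered it into the left bay. I then slid it forward until the push force showed contact with the stop, and released it.
- **Right guide:** I held it lightly by the stem end and jerked it up and down until the head swung down. I stood it on its head and gripped the stem's top again. I then dragged and pressed it down in a controlled arc until it lay gold up. Finally I carried it to the right bay and pushed it against its stop, with about 10 N at contact.

The last camera checks, before hand-in, showed:

| Check | Left guide | Right guide |
|---|---|---|
| Gold face height (32 mm expected) | 33 mm | 33 mm |
| Face slope | 0.2° or less | under 0.1° |
| Angle to the bay | about 0.1° | about 0.1° |
| Head edge to stop, against the visible stop edge | 1.3 mm | 0.2–1.3 mm |
| Head edge to stop, from the case pose | 2.3–2.4 mm | 2.5–2.6 mm |
| Sideways offset of head centre from mid-bay (35 mm allowed) | about 8 mm | about 12 mm |

The two gap readings differ by 1–2 mm, which is within the camera calibration error, and both are inside the 6 mm limit.

In the top view, changes appeared only at the arm and its shadow, the case and the spots where the guides had been, so none of the other things appears to have moved. The gripper was open and well above the case at hand-in.

One measurement disagreed with the spec: the case's outer rim read about 10 mm too large in both directions. Its centre and the stop distance did agree, and I used those.

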